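Draw the slotted insert out of a sloped dry bath with the T-handled puller

ROBOT

A 6-joint arm with a two-finger parallel gripper is mounted at the origin on the work surface. World frame = base frame: x ahead of the robot, y to its left, z up, the work surface at z = 0. Lengths are in m, angles in rad, forces in N, time in s.
With the tool pointing down it reaches from about 0.375 to 0.975 m from the base axis. Payload 3.8 kg.
Tool frame: the origin (TCP) lies at the very end of the fingers, on their centre line; the grasp point (between the pads) lies 19 mm behind it; z points along the fingers, y is the line along which they close (so a half turn about z gives the same grasp; the last joint's range is limited). The gripper opens to 85 mm and grips with 20 to 120 N. Pads are 22 mm wide; open, the fingers measure 114 mm over their backs; the gripper's body (76 mm by 85 mm) begins 54 mm behind the grasp point. The pads swing forward as they close: fully open they stand 13 mm farther back than shut.
Start: joints at [1.26, 0.264, 1.604, -0, 1.274, -0.037], TCP at [0.183, 0.65, 0.231] pointing down, gripper open.
Joint ranges: [-2.63, 2.63], [-0.94, 2.18], [0.31, 2.57], [-1.31, 4.45], [0, 2.66], [-2.55, 2.55]. Speed limits (rad/s): [2.57, 2.57, 3.14, 3.14, 3.14, 3.14].

INTERFACE

Orientations are given as a rotation vector (axis times angle).
In Python, from workcell import monitor, viewer, workorder gives the robot as it stands.
- The arm moves only by the tool jog_arm, never from a script. Its argument "commands" is a list of rows, each an object with "travel": the shift along the tool's x, y, z in mm, a list of three; "rot": the turn, a rotation vector about the tool's x, y, z in degrees, a list of three; "claw": the closure in counts, from 0 (fully open) to 255 (shut). A call has exactly 5 rows; each row shifts and turns the commanded pose from where the row before left it, along the tool's axes as they then stand; what a row does not reach is not made up. A row lasts 1/10 s, in which the tool goes at most 50 mm and 8.59 degrees, less where a joint would pass 70% of its speed; a pose out of reach is approached as far as the arm can. A call is refused whole if a number of a shift passes 50 or a number of a turn 8.59, either way. A call with a gripper value outside its range is refused whole. The fingers move at their own pace and stop on an object; "force" is the grip in N (left out, the last holds). Time passes only in rows, so rows that do not move let the fingers close, or fill a call up. It gives the time, the measured TCP pose, the force, the opening and the grip force at its end, in the units of the state.
- monitor.read_state(): the state, without advancing time (a new reading comes with each control period).
- viewer.read_camera(name): name is "scene" or "top" or "wrist"; returns a dict with "color" (384x512x3 uint8, blue, green, red), "camera_matrix" (3x3 intrinsics, pixels), "k1" (the pictures are not rectified: a ray, as slopes to the right and down, at radius r is drawn at 1 + k1 r^2 times it, then the intrinsics apply), "R" (3x3) and "t" (3): a world point X has camera coordinates R X + t. Camera axes: x right, y down, z forward; pixel columns grow to the right and rows downward; lengths in m; the calibration is good to about 2 mm. A picture is of the moment at which its call begins. There is no depth.
- workorder.finish_job(): hands the job in; it is judged then, once.
The state is a dict: "time": time; "q": joint angles; "joint_vel": joint speeds; "joint_torque": joint torques, N m; "tool_pos": TCP position; "tcp_rot": TCP orientation; "wrist_force": force on the tool from outside, world axes, zero at the start; "torque": the same for the moment, N m; "width": opening from 0.0 (shut) to 1.0 (fully open); "grip_force": force on a finger pad.
Only numpy, scipy, OpenCV 4.12 (cv2) and the standard library are available. Lean on these libraries where they do the work, as an engineer would, in place of code of your own. Each camera call takes 0.05 s, during which the arm holds its last target. There are 200 camera calls.

TASK

Take the T-handled puller out of its holder, put its hammer-head tip into the slotted insert in the sloped dry-bath block, screw it home with a quarter turn and draw the insert straight out of its well. Stand the insert upright on the floor of the steel tray with the puller still locked in it, set down rather than dropped, and let go. Leave the other insert in its well and the bottles, jar and beaker where they are.

Things in the scene. Friction and masses are not known exactly. Their poses are not given: they have to be found in the camera images.
- puller_grip (a point): The puller, loose, upright in its holder: 120 mm steel rod with a flat-sided black T-handle, about 0.2 kg. This point: centre of the handle, a bar 80 mm long (x), 18 mm thick (y), 26 mm high (z, along the rod from tip to handle). Below it a rod 14 mm thick, 65 mm long.
- puller_collar (a point): Centre of the underside of the puller's collar (42 mm across, 6 mm thick), 84 mm below the handle's centre; same axes. Below it a neck 9 mm thick, 13 mm long, then the hammer-head tip.
- puller_tip (a point): Underside of the puller's hammer-head tip, on the rod's axis, 107 mm below the handle's centre; same axes. The head is a bar 28 mm long (x, parallel to the T-handle), 9 mm wide (y), 10 mm thick (z).
- holder_rim (a point): Fixed dark steel holder: round foot 100 mm across, upright tube 48 mm outside, 36 mm inside. This point: centre of its rim, 60 mm above the bench. The puller's collar rests on the rim, its tip inside; it lifts straight up, clear after 30 mm.
- plug_face (a point): Slotted steel insert to draw out: cylinder 56 mm across, 60 mm long, about 0.35 kg, loose with 1 mm play in either of the two wells, flush with the 30 degree slope. This point: centre of its outer face; z out along its axis, x along the slot (up the slope). Slot 34 mm (x) by 15 mm (y) through an 8 mm thick top; below it a hollow 48 mm across, 20 mm deep.
- plug: The same slotted insert, origin at the centre of its bottom, 60 mm below its face, same axes. The puller's head enters along the slot, either way round, till the collar meets the face (tip 23 mm under it); a quarter turn either way (over 60 degrees) locks it, with 5 mm of play along the axis. Bottom to handle centre: 144 mm with collar on the face, 149 mm when hanging.
- vial_face (a point): Centre of the outer face of the other steel insert, same outside size, in the other well 100 mm away; it has a round vial hole 22 mm across and no slot. It stays in its well.
- block: Fixed dry-bath block: aluminium slab 200 mm wide (y), 110 mm along the slope, on a white housing. Origin on the bench under the centre of the face; the face looks to its own -x (away from the robot) and up, tilted 30 degrees from level, centre 88 mm above the bench, upper edge 116 mm. Two wells 58 mm across, 60 mm deep, square to the face, 50 mm either side (y) of its centre.
- tray: Fixed open steel tray 150 x 150 mm, 22 mm high, walls and floor 4 mm thick, on the bench. Origin at the centre of its underside.
- amber_bottle: Bystander: amber bottle 60 mm across, 110 mm high, origin at the centre of its base.
- jar: Bystander: white jar 64 mm across, 85 mm high, origin at the centre of its base.
- beaker: Bystander: open glass beaker 80 mm across, 100 mm high, origin at the centre of its base.
Mind the look-alikes: they are no part of the job. What is shaped like the tray but blue is not meant. What is shaped like the part that bears puller_grip but turquoise is not meant.

How it is judged:
On the way, in this order (a step that is already met when the one before it is completed fails the run):
1. the puller's head is under the insert's top and turned at least 56 degrees across the slot, the insert still in its well (z of puller_tip in the frame of plug_face between -0.03 and -0.012 m and distance between puller_tip and plug_face below 0.03 m and angle between the x axis of puller_tip and the y axis of plug_face, either way round below 0.6 rad and distance of plug_face from where it was at the start of the episode below 0.015 m), for 0.1 s.
2. the insert is drawn out by more than 62 mm on the locked puller (z of puller_tip in the frame of plug_face between -0.03 and -0.012 m and distance between puller_tip and plug_face below 0.03 m and angle between the x axis of puller_tip and the y axis of plug_face, either way round below 0.6 rad and distance of plug_face from where it was at the start of the episode above 0.062 m and contact force between plug and block below 0.1 N), for 0.05 s.
At the end, for the whole second after the job is handed in: The insert stands upright (within 6 degrees) with its bottom on the tray's floor, inside the walls; the puller stands in it, its head under the insert's top and turned at least 56 degrees across the slot; the other insert is in its well, within 15 mm of where it was (z of puller_tip in the frame of plug_face between -0.03 and -0.012 m and distance between puller_tip and plug_face below 0.03 m and angle between the x axis of puller_tip and the y axis of plug_face, either way round below 0.6 rad and z of plug_face in the frame of tray between 0.055 and 0.072 m and x of plug_face in the frame of tray between -0.06 and 0.06 m and y of plug_face in the frame of tray between -0.06 and 0.06 m and angle between plug_face's own z axis and vertical below 0.1 rad and angle between puller_tip's own z axis and vertical below 0.2 rad and distance of vial_face from where it was at the start of the episode below 0.015 m); the robot touches nothing.
It fails at once if the insert is dropped: falling faster than 0.5 m/s with nothing in the fingers (contact force between the fingers and anything else below 0.3 N and linear speed of plug above 0.5 m/s).
It fails at once if the other insert comes out of its well by more than 15 mm (distance of vial_face from where it was at the start of the episode above 0.015 m).
It fails at once if a bottle, the jar or the beaker is moved by more than 40 mm or tipped over (distance of any of amber_bottle, jar, beaker from where it was at the start of the episode above 0.04 m or angle between any of amber_bottle, jar, beaker's own z axis and vertical above 0.5 rad).
It also fails if it takes over 56 s, if anything falls off the work surface, if the arm or the gripper's body presses on something with over 40 N, if the wrist force passes 120 N, or if a joint passes its speed limit or range.

## Working session

There is one attempt and no reset: what is moved stays moved. The work goes in short steps, Python scripts to look and compute and a tool call to move; the robot and the scene stay as the last step left them, time stands still between calls to the robot, and variables do not carry over. Pictures are saved under pics/ and viewed, at most 13 in all, crops included, and the job is handed in when it is done.

Besides the shell and the picture viewer there is one more tool, called after "Request:" as a command line: name --argument value ..., lists and objects as JSON in quotes. jog_arm: Moves the arm, as the interface text tells. Its arguments: {"type":"object","properties":{"commands":{"type":"array","items":{"type":"object","properties":{"travel":{"type":"array","items":{"type":"number"}},"rot":{"type":"array","items":{"type":"number"}},"claw":{"type":"number"}}}},"force":{"type":"number"}},"required":["commands"]}

```bash
mkdir -p pics; ls
python3 - <<'E'
from workcell import monitor, viewer
import cv2, numpy as np, pickle
ims={}
for n in ["scene","top"]:
    c=viewer.read_camera(n); ims[n]=c; cv2.imwrite(f"pics/{n}0.png",c["color"])
    print(n,np.round(c["camera_matrix"],1).tolist(),c["k1"],np.round(c["R"],3).tolist(),np.round(c["t"],3))
pickle.dump(ims,open("ims0.pkl","wb"))
print(monitor.read_state())
E
```

```text
pics
scene [[428.5, 0.0, 258.8], [0.0, 428.5, 193.4], [0.0, 0.0, 1.0]] -0.16553312910317802 [[0.114, 0.993, -0.023], [0.577, -0.085, -0.812], [-0.808, 0.079, -0.583]] [-0.146 -0.178  1.565]
top [[414.3, 0.0, 258.7], [0.0, 414.3, 188.9], [0.0, 0.0, 1.0]] -0.0716305045170912 [[0.005, -1.0, -0.015], [-0.988, -0.003, -0.151], [0.151, 0.015, -0.988]] [0.073 0.51  1.227]
{'time': 0.1, 'q': array([ 1.26015460e+00,  2.64659276e-01,  1.60529983e+00, -2.10131717e-05,
        1.27369082e+00, -3.68813611e-02]), 'joint_vel': array([ 0.00055555,  0.00110807, -0.00388735, -0.00109546, -0.00027516,
        0.00118448]), 'joint_torque': array([ 1.90278522e-03, -5.16699994e+01, -3.68591380e+01, -4.80451297e-05,
        6.15867626e-03,  3.53964504e-05]), 'tool_pos': array([0.18227477, 0.64920951, 0.23006532]), 'tcp_rot': array([-0.42862454, -3.11187481,  0.00318802]), 'wrist_force': array([0.0886941 , 0.83329297, 0.69272829]), 'torque': array([ 0.02382547, -0.04953845,  0.01857387]), 'grip_force': 0.0, 'width': 0.9965108636005844}
```

View pics/scene0.png

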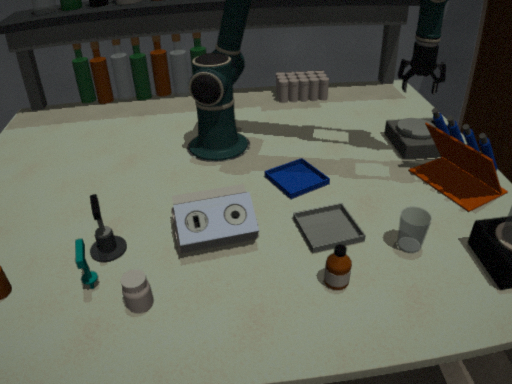

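View pics/top0.png

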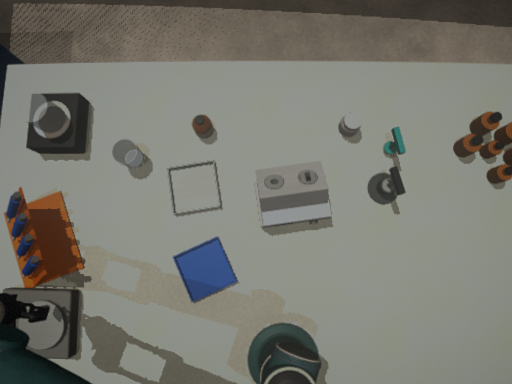

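Candidates are as follows.
- **Puller:** the black T at scene (97,205) / top (397,180). The turquoise one at scene (82,255) / top (398,138) is the look-alike.
- **Tray:** grey at scene (328,227) / top (195,187). The blue one at scene (297,178) / top (205,268) is the look-alike.
- **Insert:** slotted at scene (197,221) / top (308,177). The round-hole one is at scene (235,214) / top (274,181).

I choose black, grey and slotted, and will check that choice in one close crop.

```bash
cat > h.py <<'E'
import numpy as np, cv2, pickle
def rays(c,px):
    p=cv2.undistortPoints(np.float64(px).reshape(-1,1,2),c["camera_matrix"],np.array([c["k1"],0,0,0.])).reshape(-1,2)
    R=np.array(c["R"]);C=-R.T@np.array(c["t"]); return C,np.c_[p,np.ones(len(p))]@R
def onz(c,px,z):
    C,d=rays(c,px); return C+d*((np.asarray(z)-C[2])/d[:,2])[:,None]
def proj(c,X):
    R=np.array(c["R"]);r,_=cv2.Rodrigues(R)
    return cv2.projectPoints(np.float64(X).reshape(-1,1,3),r,np.float64(c["t"]),c["camera_matrix"],np.array([c["k1"],0,0,0.]))[0].reshape(-1,2)
def two(c1,p1,c2,p2):
    C1,d1=rays(c1,[p1]);C2,d2=rays(c2,[p2]);A=np.c_[d1[0],-d2[0]]
    s=np.linalg.lstsq(A,C2-C1,rcond=None)[0];a=C1+s[0]*d1[0];b=C2+s[1]*d2[0];return (a+b)/2,np.linalg.norm(a-b)
E
python3 - <<'E'
from h import *
ims=pickle.load(open("ims0.pkl","rb"))
t=ims["top"]["color"];s=ims["scene"]["color"]
k=lambda im,x,y,w,h,f:cv2.resize(im[y:y+h,x:x+w],None,fx=f,fy=f,interpolation=cv2.INTER_CUBIC)
a=k(t,250,120,160,120,5-0);a=a[:,:800]
b=k(s,70,180,200,120,4)
cv2.imwrite("pics/crop1.png",cv2.resize(np.vstack([cv2.resize(a,(560,420))[:300],cv2.resize(b,(560,336))[:300]]),(800,600) if 0 else (560,600)))
# colour blobs
for n in ims:
    hsv=cv2.cvtColor(ims[n]["color"],cv2.COLOR_BGR2HSV)
    print(n,"C",np.round(-np.array(ims[n]["R"]).T@ims[n]["t"],3))
E
```

```text
scene C [1.384 0.006 0.765]
top C [0.318 0.056 1.291]
```

View pics/crop1.png

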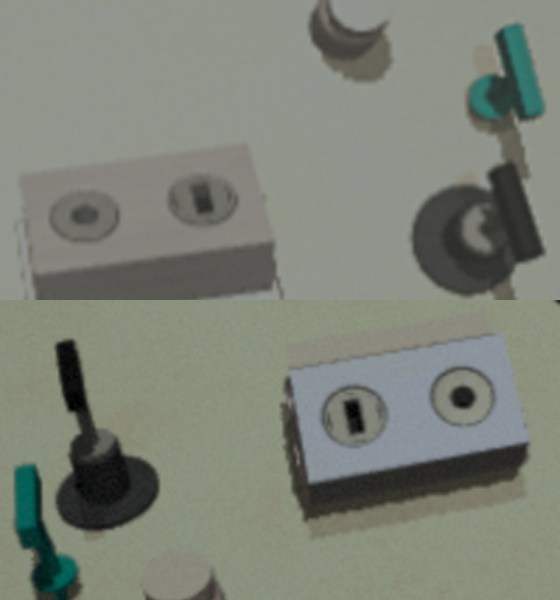

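The crop confirms the choice: the black T-puller stands in its dark holder, the slotted insert is at top (308,177) / scene (196,221), and the vial insert is at top (274,181) / scene (235,215). Measuring now.

Run:
```python
from h import *
ims=pickle.load(open("ims0.pkl","rb"))
T,S=ims["top"],ims["scene"]
P=onz(T,[(308,177.1),(274.3,181.4)],.088);Q=onz(S,[(196.4,221.4),(235.4,214.6)],.088)
print("plug,vial top",P.round(4).tolist(),"scene",Q.round(4).tolist())
print("two",two(T,(308,177.1),S,(196.4,221.4)),two(T,(274.3,181.4),S,(235.4,214.6)))
def blob(c,x,y,w,h,th):
    g=cv2.cvtColor(c["color"],cv2.COLOR_BGR2GRAY)[y:y+h,x:x+w]
    m=(g<th).astype(np.uint8)
    n,l,st,ce=cv2.connectedComponentsWithStats(m)
    i=1+np.argmax(st[1:,4]); cnt=cv2.findContours((l==i).astype(np.uint8),0,1)[0][0]
    return ce[i]+[x,y],st[i],cv2.minAreaRect(cnt+np.int32([x,y])), g
for c,b in ((T,(385,160,25,40)),(S,(86,190,20,40))):
    for th in (28,35,42):
        r=blob(c,*b,th);print(th,r[0].round(1),r[1],r[2])
    print(r[3][::3,::2])
# tray
hsv=cv2.cvtColor(T["color"],cv2.COLOR_BGR2GRAY)
print(hsv[155:220:4,160:228:4])
```

```text
plug,vial top [[0.5379, -0.0709, 0.088], [0.5247, 0.0285, 0.088]] scene [[0.5429, -0.0708, 0.088], [0.5294, 0.0283, 0.088]]
two (array([ 0.53851547, -0.07121661,  0.08447763]), np.float64(0.00010860302303330293)) (array([0.52526074, 0.02840676, 0.08476126]), np.float64(5.481621479186172e-05))Traceback (most recent call last):
  File "<stdin>", line 15, in <module>
  File "<stdin>", line 11, in blob
    return _wrapfunc(a, 'argmax', axis=axis, out=out, **kwds)
    return bound(*args, **kwds)
ValueError: attempt to get argmax of an empty sequence
```

Run:
```python
from h import *
ims=pickle.load(open("ims0.pkl","rb"))
T,S=ims["top"],ims["scene"]
for c,(x,y,w,h),ths in ((T,(380,160,30,40),(45,52,58)),(S,(84,188,26,50),(20,26,32))):
    g=cv2.cvtColor(c["color"],cv2.COLOR_BGR2GRAY)[y:y+h,x:x+w]
    print(g[::3,::2])
    for th in ths:
        n,l,st,ce=cv2.connectedComponentsWithStats((g<th).astype(np.uint8))
        if n<2: continue
        i=1+np.argmax(st[1:,4]); cnt=cv2.findContours((l==i).astype(np.uint8),0,1)[0][0]
        print(th,(ce[i]+[x,y]).round(1),st[i],np.round(cv2.boxPoints(cv2.minAreaRect(cnt+np.int32([x,y]))),1).tolist())
g=cv2.cvtColor(T["color"],cv2.COLOR_BGR2GRAY)
m=cv2.morphologyEx((g[150:225,155:232]<105).astype(np.uint8),cv2.MORPH_CLOSE,np.ones((3,3)))
n,l,st,ce=cv2.connectedComponentsWithStats(m);i=1+np.argmax(st[1:,2]*st[1:,3]);cnt=np.argwhere(l==i)[:,::-1].astype(np.int32)
r=cv2.minAreaRect(cnt+np.int32([155,150]));print("tray",r);b=cv2.boxPoints(r)
print(onz(T,b,.02).round(3).tolist(),onz(T,[r[0]],.015).round(4))
```

```text
[[146 146 146 145 145 146 128 100  97 104 146 145 144 145 145]
 [144 146 145 145 145 146 145  97  98  98 143 145 144 144 144]
 [145 145 146 145 145 145 130  91  73  95 130 145 144 145 143]
 [145 142 140 146 137  54  49  51  48  88 100 145 144 144 144]
 [126 113 114 129 147  82  46  52  51  61 143 144 145 144 145]
 [ 64  62  61  60  65  63  44  50  52  48 124 145 144 144 144]
 [ 68  63  62  79  85  72  48  45  50  50  59 145 145 144 144]
 [ 53  72 116 120  80  60  52  44  49  51  47 124 145 145 144]
 [ 55  98 122 107  59  57  54  47  45  52  49  64 144 144 144]
 [ 53  95 122 120  85  61  63  60  43  48  51  50 123 145 144]
 [ 47  54  83 116 121  88  60  57  47  45  52  51  66 145 145]
 [ 47  46  48  51  56  52  48  64  64  44  50  62 123 145 145]
 [ 60  51  51  54  55  53  54  53  78 145 145 146 144 145 145]
 [ 69  67  64  54  54  56  54  67 140 145 145 146 145 145 144]]
45 [393.  177.5] [12 14  3  8  8] [[391.79998779296875, 174.10000610351562], [392.5, 173.89999389648438], [394.20001220703125, 180.89999389648438], [393.5, 181.10000610351562]]
52 [396.5 180.9] [ 10   7  14  27 166] [
[... 1292 characters left out ...]
 8  10  24 125] [[89.5999984741211, 196.3000030517578], [95.0999984741211, 195.10000610351562], [100.30000305175781, 218.5], [94.80000305175781, 219.6999969482422]]
26 [ 95.1 207.5] [  7   7  10  25 145] [[90.0, 195.8000030517578], [96.0999984741211, 194.8000030517578], [100.19999694824219, 219.0], [94.0, 220.0]]
32 [ 95.2 207.5] [  7   7  10  27 154] [[89.69999694824219, 195.60000610351562], [95.9000015258789, 194.5], [100.69999694824219, 220.89999389648438], [94.5, 222.0]]
tray ((194.80056762695312, 188.45375061035156), (48.73432922363281, 48.430213928222656), 81.25383758544922)
[[0.578, 0.364, 0.02], [0.602, 0.213, 0.02], [0.45, 0.187, 0.02], [0.426, 0.335, 0.02]] [[0.5142 0.2753 0.015 ]]
```

Run:
```python
from h import *
ims=pickle.load(open("ims0.pkl","rb"))
T,S=ims["top"],ims["scene"]
print(two(T,(396.6,180.7),S,(95.1,207.6)), onz(T,[(396.6,180.7)],.144),onz(S,[(95.1,207.6)],.144))
e=onz(T,[(396,166.7),(403.9,191.8)],.157);d=e[1]-e[0];print("len",np.linalg.norm(d),"yaw",np.degrees(np.arctan2(d[1],d[0])))
# foot ellipse in scene/top
for c,p in ((T,(382.5,188.5)),(S,(108,249))): print(onz(c,[p],.005))
from workcell import monitor
from scipy.spatial.transform import Rotation as R
s=monitor.read_state();print(R.from_rotvec(s["tcp_rot"]).as_matrix().round(3))
```

```text
(array([ 0.51921091, -0.31784459,  0.13985983]), np.float64(0.0026626218601840473)) [[ 0.5182554 -0.3151168  0.144    ]] [[ 0.52450616 -0.31716574  0.144     ]]
len 0.07347173333406594 yaw -165.07496785477707
[[ 0.51743516 -0.31407512  0.005     ]]
[[ 0.52453344 -0.31730421  0.005     ]]
[[-0.963  0.27  -0.001]
 [ 0.27   0.963 -0.002]
 [ 0.    -0.002 -1.   ]]
```

```bash
cat >> h.py <<'E'
from scipy.spatial.transform import Rotation as Ro, Slerp
import json
def plan(p,R,way):
    """way: (pos, Rot, nrows); prints rounded rows in tool axes, 5 per line"""
    p=np.array(p,float);rows=[]
    for P,Rt,n in way:
        p0=p.copy();sl=Slerp([0,1],Ro.concatenate([R,Rt]))
        for i in range(1,n+1):
            d=np.round(R.inv().apply(p0+(np.array(P)-p0)*i/n-p)*1000,1)
            w=np.round((R.inv()*sl(i/n)).as_rotvec(degrees=True),1)
            p=p+R.apply(d/1000);R=R*Ro.from_rotvec(w,degrees=True);rows.append({"travel":d.tolist(),"rot":w.tolist()})
    for k in range(0,len(rows),5): print(json.dumps(rows[k:k+5]))
    return p,R
def down(yawy):
    a=np.radians(yawy);y=np.array([np.cos(a),np.sin(a),0]);z=np.array([0,0,-1.]);return Ro.from_matrix(np.c_[np.cross(y,z),y,z])
E
python3 - <<'E'
from h import *
from workcell import monitor
s=monitor.read_state();R=Ro.from_rotvec(s["tcp_rot"])
plan(s["tool_pos"],R,[((.5,.2,.28),down(-1),12),((.52,-.316,.28),down(-75),13)])
E
```

```text
[{"travel": [-35.6, -28.9, -4.1], "rot": [-0.0, 0.0, 6.3]}, {"travel": [-38.6, -24.8, -4.1], "rot": [-0.0, 0.0, 6.3]}, {"travel": [-41.0, -20.4, -4.1], "rot": [-0.0, 0.0, 6.2]}, {"travel": [-43.1, -15.9, -4.1], "rot": [-0.0, 0.0, 6.3]}, {"travel": [-44.5, -11.1, -4.1], "rot": [-0.0, 0.0, 6.3]}]
[{"travel": [-45.4, -6.1, -4.1], "rot": [-0.0, 0.0, 6.3]}, {"travel": [-45.8, -1.0, -4.1], "rot": [-0.0, 0.1, 6.2]}, {"travel": [-45.7, 3.8, -4.2], "rot": [-0.1, -0.0, 6.3]}, {"travel": [-45.0, 8.9, -4.2], "rot": [0.0, -0.0, 6.3]}, {"travel": [-43.8, 13.8, -4.2], "rot": [0.0, -0.0, 6.3]}]
[{"travel": [-41.9, 18.4, -4.1], "rot": [0.0, -0.0, 6.2]}, {"travel": [-39.7, 22.9, -4.2], "rot": [-0.0, -0.0, 6.3]}, {"travel": [-39.7, 2.2, -0.0], "rot": [-0.0, -0.0, 5.7]}, {"travel": [-39.2, 6.2, -0.0], "rot": [-0.0, -0.0, 5.7]}, {"travel": [-38.5, 10.0, -0.0], "rot": [-0.0, -0.0, 5.7]}]
[{"travel": [-37.2, 13.8, -0.0], "rot": [-0.0, -0.0, 5.7]}, {"travel": [-35.7, 17.4, -0.1], "rot": [-0.0, -0.0, 5.7]}, {"travel": [-33.8, 20.9, 0.0], "rot": [-0.0, -0.0, 5.7]}, {"travel": [-31.6, 24.1, 0.0], "rot": [-0.0, -0.0, 5.7]}, {"travel": [-29.0, 27.2, 0.0], "rot": [-0.0, -0.0, 5.6]}]
[{"travel": [-26.2, 29.8, -0.0], "rot": [-0.0, -0.0, 5.7]}, {"travel": [-23.1, 32.3, -0.0], "rot": [-0.0, -0.0, 5.7]}, {"travel": [-19.8, 34.4, -0.0], "rot": [-0.0, -0.0, 5.7]}, {"travel": [-16.3, 36.3, -0.0], "rot": [-0.0, -0.0, 5.7]}, {"travel": [-12.6, 37.7, -0.1], "rot": [-0.0, -0.0, 5.7]}]
```

Request:
jog_arm --commands '[{"travel":[-36,-29,-4],"rot":[0,0,6.3],"claw":0},{"travel":[-39,-25,-4],"rot":[0,0,6.3],"claw":0},{"travel":[-41,-20,-4],"rot":[0,0,6.3],"claw":0},{"travel":[-43,-16,-4],"rot":[0,0,6.3],"claw":0},{"travel":[-44,-11,-4],"rot":[0,0,6.3],"claw":0}]'

```text
time: 0.6
tool_pos: [0.3156, 0.4608, 0.2509]
tcp_rot: [-1.263, -2.876, 0.001]
wrist_force: [0.8, -0.3, 0.3]
width: 0.999
grip_force: 0.0
```

Request:
jog_arm --commands '[{"travel":[-45,-6,-4],"rot":[0,0,6.3]},{"travel":[-46,-1,-4],"rot":[0,0,6.3]},{"travel":[-46,4,-4],"rot":[0,0,6.3]},{"travel":[-45,9,-4],"rot":[0,0,6.3]},{"travel":[-44,14,-4],"rot":[0,0,6.3]}]'

```text
$.commands[0]: bad value
```

Request:
jog_arm --commands '[{"travel":[-42,18,-4],"rot":[0,0,6.3]},{"travel":[-40,23,-4],"rot":[0,0,6.3]},{"travel":[-40,2,0],"rot":[0,0,5.7]},{"travel":[-39,6,0],"rot":[0,0,5.7]},{"travel":[-38,10,0],"rot":[0,0,5.7]}]'

```text
$.commands[0]: bad value
```

Request:
jog_arm --commands '[{"travel":[-37,14,0],"rot":[0,0,5.7]},{"travel":[-36,17,0],"rot":[0,0,5.7]},{"travel":[-34,21,0],"rot":[0,0,5.7]},{"travel":[-32,24,0],"rot":[0,0,5.7]},{"travel":[-29,27,0],"rot":[0,0,5.7]}]'

```text
$.commands[0]: bad value
```

Request:
jog_arm --commands '[{"travel":[-26,30,0],"rot":[0,0,5.7]},{"travel":[-23,32,0],"rot":[0,0,5.7]},{"travel":[-20,34,0],"rot":[0,0,5.7]},{"travel":[-16,36,0],"rot":[0,0,5.7]},{"travel":[-13,38,0],"rot":[0,0,5.7]}]'

```text
$.commands[0]: bad value
```

Request:
jog_arm --commands '[{"travel":[-45,-6,-4],"rot":[0,0,6.3],"claw":0},{"travel":[-46,-1,-4],"rot":[0,0,6.3],"claw":0},{"travel":[-46,4,-4],"rot":[0,0,6.3],"claw":0},{"travel":[-45,9,-4],"rot":[0,0,6.3],"claw":0},{"travel":[-44,14,-4],"rot":[0,0,6.3],"claw":0}]'

```text
time: 1.1
tool_pos: [0.4481, 0.2733, 0.2711]
tcp_rot: [-1.997, -2.425, 0.0]
wrist_force: [1.4, -0.2, 0.0]
width: 1.001
grip_force: 0.0
```

Request:
jog_arm --commands '[{"travel":[-42,18,-4],"rot":[0,0,6.3],"claw":0},{"travel":[-40,23,-4],"rot":[0,0,6.3],"claw":0},{"travel":[-40,2,0],"rot":[0,0,5.7],"claw":0},{"travel":[-39,6,0],"rot":[0,0,5.7],"claw":0},{"travel":[-38,10,0],"rot":[0,0,5.7],"claw":0}]'

```text
time: 1.6
tool_pos: [0.5033, 0.0791, 0.2787]
tcp_rot: [-2.551, -1.832, 0.001]
wrist_force: [-0.3, -0.1, 0.1]
width: 1.008
grip_force: 0.0
```

Request:
jog_arm --commands '[{"travel":[-37,14,0],"rot":[0,0,5.7],"claw":0},{"travel":[-36,17,0],"rot":[0,0,5.7],"claw":0},{"travel":[-34,21,0],"rot":[0,0,5.7],"claw":0},{"travel":[-32,24,0],"rot":[0,0,5.7],"claw":0},{"travel":[-29,27,0],"rot":[0,0,5.7],"claw":0}]'

```text
time: 2.1
tool_pos: [0.509, -0.1196, 0.2789]
tcp_rot: [-2.924, -1.148, 0.001]
wrist_force: [1.9, 0.6, 0.3]
width: 0.998
grip_force: 0.0
```

Request:
jog_arm --commands '[{"travel":[-26,30,0],"rot":[0,0,5.7],"claw":0},{"travel":[-23,32,0],"rot":[0,0,5.7],"claw":0},{"travel":[-20,34,0],"rot":[0,0,5.7],"claw":0},{"travel":[-16,36,0],"rot":[0,0,5.7],"claw":0},{"travel":[-13,38,0],"rot":[0,0,5.7],"claw":0}]'

```text
time: 2.6
tool_pos: [0.5151, -0.3174, 0.2787]
tcp_rot: [-3.116, -0.393, 0.001]
wrist_force: [0.4, -0.1, -0.3]
width: 0.997
grip_force: 0.0
```

```bash
cat > w.py <<'E'
from h import *
import sys
from workcell import monitor, viewer
def look(n,f):
    c=viewer.read_camera(n);pickle.dump(c,open(f"{f}.pkl","wb"));cv2.imwrite(f"pics/{f}.png",c["color"]);return c
E
python3 - <<'E'
from w import *
c=look("wrist","w1");s=monitor.read_state()
print(s["tool_pos"],s["q"].round(3),Ro.from_rotvec(s["tcp_rot"]).as_matrix().round(3).tolist())
print(proj(c,[(.52,-.316,.157)]), -np.array(c["R"]).T@c["t"])
E
```

```text
[ 0.51487108 -0.3235327   0.27841033] [-0.599  0.111  1.697 -0.005  1.331  0.728] [[0.97, 0.242, -0.001], [0.242, -0.97, -0.005], [-0.002, 0.005, -1.0]]
[[253.74020238 183.86332425]] [ 0.58846641 -0.29793275  0.41961984]
```

View pics/w1.png

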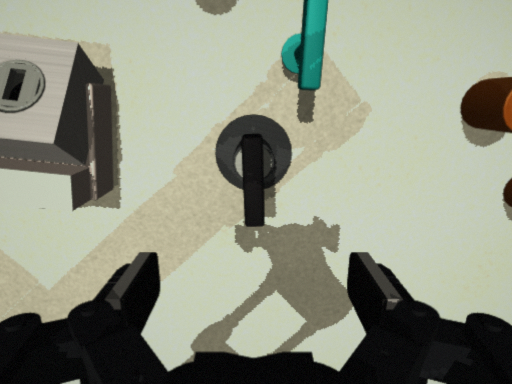

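The wrist picture shows the black handle running from (252,136) to (254,226), nearly centred between the fingers. The turquoise look-alike is above it at (312,45), and the block is at left.

Run:
```python
from w import *
c=pickle.load(open("w1.pkl","rb"));s=monitor.read_state()
g=cv2.cvtColor(c["color"],cv2.COLOR_BGR2GRAY)
for v in range(126,236,6): 
    x=np.flatnonzero(g[v,236:272]<28)+236; print(v,x.min() if len(x) else 0,x.max() if len(x) else 0,end="; ")
print(g[126:142,252],g[218:232,254])
e=onz(c,[(252.5,138),(254,225.5)],.157);print(e,e.mean(0),np.linalg.norm(e[1]-e[0]),np.degrees(np.arctan2(*(e[0]-e[1])[1::-1])))
```

```text
126 0 0; 132 0 0; 138 242 262; 144 239 268; 150 242 268; 156 243 262; 162 243 262; 168 243 262; 174 244 269; 180 243 271; 186 243 269; 192 245 263; 198 245 263; 204 245 262; 210 245 263; 216 246 263; 222 246 262; 228 0 0; 234 0 0; [58 60 62 62 55 53 49 35 12  6  4  9 14 16 21 23] [ 19  18  18  23  20  21  19  20  54 110 114 112 120 144]
[[ 0.55697178 -0.30548208  0.157     ]
 [ 0.48333401 -0.3256388   0.157     ]] [ 0.5201529  -0.31556044  0.157     ] 0.07634667896720308 15.308475329237773
```

Run:
```python
from w import *
s=monitor.read_state();R=Ro.from_rotvec(s["tcp_rot"])
plan(s["tool_pos"],R,[((.5202,-.3156,.2),down(-74.7),3),((.5202,-.3156,.124),down(-74.7),2)])
```

```text
[{"travel": [2.4, -2.3, 26.1], "rot": [0.1, 0.0, -0.4]}, {"travel": [2.4, -2.1, 26.1], "rot": [0.1, 0.1, -0.5]}, {"travel": [2.4, -2.2, 26.2], "rot": [0.1, 0.0, -0.4]}, {"travel": [0.0, 0.0, 38.0], "rot": [-0.0, 0.0, -0.0]}, {"travel": [0.1, 0.1, 38.0], "rot": [-0.0, 0.0, -0.0]}]
```

Request:
jog_arm --commands '[{"travel":[2.4,-2.2,26],"rot":[0.1,0,-0.4],"claw":0},{"travel":[2.4,-2.2,26],"rot":[0.1,0.1,-0.5],"claw":0},{"travel":[2.4,-2.2,26],"rot":[0.1,0,-0.4],"claw":0},{"travel":[0,0,38],"rot":[0,0,0],"claw":0},{"travel":[0,0,38],"rot":[0,0,0],"claw":0}]'

```text
time: 3.15
tool_pos: [0.5209, -0.307, 0.1242]
tcp_rot: [-3.106, -0.435, -0.003]
wrist_force: [0.1, -0.1, -0.3]
width: 1.0
grip_force: 0.0
```

Request:
jog_arm --commands '[{"travel":[0,0,0],"rot":[0,0,0],"claw":0},{"travel":[0,0,0],"rot":[0,0,0],"claw":255},{"travel":[0,0,0],"rot":[0,0,0],"claw":255},{"travel":[0,0,0],"rot":[0,0,0],"claw":255},{"travel":[0,0,0],"rot":[0,0,0],"claw":255}]' --force 70

```text
time: 3.65
tool_pos: [0.5222, -0.3081, 0.1277]
tcp_rot: [-3.109, -0.435, -0.006]
wrist_force: [0.5, -0.6, 1.2]
width: 0.329
grip_force: 0.4
```

Request:
jog_arm --commands '[{"travel":[0,0,0],"rot":[0,0,0],"claw":255},{"travel":[0,0,0],"rot":[0,0,0],"claw":255},{"travel":[0,0,0],"rot":[0,0,0],"claw":255},{"travel":[0,0,0],"rot":[0,0,0],"claw":255},{"travel":[0,0,0],"rot":[0,0,0],"claw":255}]'

```text
time: 4.15
tool_pos: [0.5219, -0.308, 0.127]
tcp_rot: [-3.108, -0.434, -0.005]
wrist_force: [0.4, -0.3, 5.6]
width: 0.195
grip_force: 72.1
```

Request:
jog_arm --commands '[{"travel":[0,0,-6],"rot":[0,0,0],"claw":255},{"travel":[0,0,-15],"rot":[0,0,0],"claw":255},{"travel":[0,0,-25],"rot":[0,0,0],"claw":255},{"travel":[0,0,-30],"rot":[0,0,0],"claw":255},{"travel":[0,0,-30],"rot":[0,0,0],"claw":255}]'

```text
time: 4.65
tool_pos: [0.5195, -0.3069, 0.2314]
tcp_rot: [-3.103, -0.434, 0.003]
wrist_force: [0.8, -0.6, -2.3]
width: 0.196
grip_force: 71.1
```

Request:
jog_arm --commands '[{"travel":[0,0,-30],"rot":[0,0,0],"claw":255},{"travel":[0,0,0],"rot":[0,0,0],"claw":255},{"travel":[0,0,0],"rot":[0,0,0],"claw":255},{"travel":[0,0,0],"rot":[0,0,0],"claw":255},{"travel":[0,0,0],"rot":[0,0,0],"claw":255}]'

```text
time: 5.15
tool_pos: [0.5195, -0.3071, 0.2587]
tcp_rot: [-3.103, -0.434, 0.004]
wrist_force: [-0.1, 0.1, -2.7]
width: 0.195
grip_force: 71.1
```

Run:
```python
from w import *
S=look("scene","s2");T=look("top","t2");W=look("wrist","w2");s=monitor.read_state();R=Ro.from_rotvec(s["tcp_rot"])
p=s["tool_pos"];print(p,R.as_matrix().round(3).tolist(),s["q"].round(3),s["wrist_force"].round(1),s["grip_force"])
X=[p+R.apply([-.0039,0,z]) for z in (-.017,.067,.090)]
print(proj(S,X),proj(T,X),proj(W,X))
u=proj(S,X)[1].astype(int)
a=cv2.resize(S["color"][u[1]-40:u[1]+40,u[0]-50:u[0]+50],(500,400),interpolation=cv2.INTER_CUBIC)
b=cv2.resize(W["color"],(300,225));o=np.zeros((400,800,3),np.uint8);o[:,:500]=a;o[:225,500:]=b
cv2.imwrite("pics/c2.png",o);print(u)
```

```text
[ 0.520161   -0.30756674  0.25975629] [[0.962, 0.274, -0.002], [0.274, -0.962, 0.007], [0.0, -0.007, -1.0]] [-0.578  0.118  1.723  0.005  1.305  0.714] [ 0.1  1.2 -2.6] 71.0614013671875
[[ 85.76839709 159.62740435]
 [ 94.52358782 189.25747983]
 [ 96.8369681  196.91391898]] [[410.63661806 172.34653324]
 [399.71649335 178.32785234]
 [396.9976413  179.81559771]] [[255.1323312  285.79208107]
 [254.37594013 217.10870614]
 [254.25590531 206.20174593]]
[ 94 189]
```

View pics/c2.png

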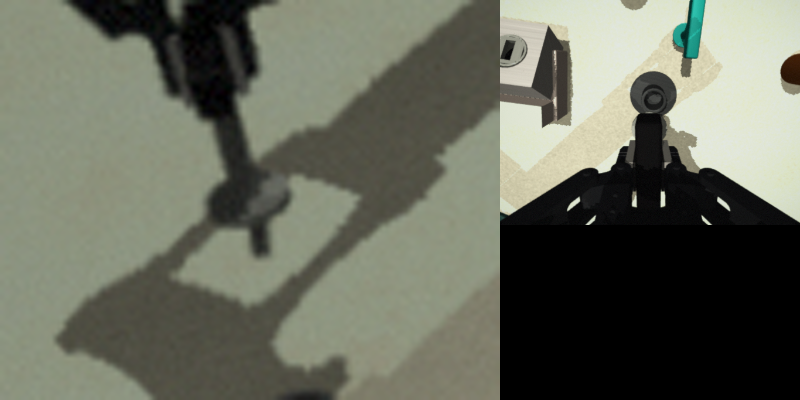

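The crop shows the puller hanging straight in the grip, with the collar at scene (93.6,188.6) and the tip at (96.4,199), close to the prediction. Next I move above the slotted well along its axis.

```bash
cat >> h.py <<'E'
def blockrot(yaw=-82.3,turn=0):
    a=np.radians(yaw);y=np.array([np.cos(a),np.sin(a),0]);ox=np.array([-y[1],y[0],0]) # outward horizontal
    n=.5*ox+np.array([0,0,np.cos(np.pi/6)]);z=-n
    return Ro.from_matrix(np.c_[np.cross(y,z),y,z])*Ro.from_euler('z',turn,degrees=True)
def tcp_for_tip(tip,R,off=(-.0039,0,.090)): return np.array(tip)-R.apply(off)
E
python3 - <<'E'
from w import *
s=monitor.read_state();R=Ro.from_rotvec(s["tcp_rot"])
B=blockrot();n=-B.as_matrix()[:,2];F=np.array([.5395,-.071,.088])
print(n,tcp_for_tip(F+.06*n,B))
plan(s["tool_pos"],R,[(tcp_for_tip(F+.06*n,B),B,10)])
E
```

```text
[0.4954916  0.06699309 0.8660254 ] [ 0.61717078 -0.0604985   0.21595381]
[{"travel": [16.1, -21.1, 4.5], "rot": [0.2, -3.0, 0.8]}, {"travel": [16.0, -21.2, 3.8], "rot": [0.2, -3.0, 0.8]}, {"travel": [15.9, -21.5, 3.0], "rot": [0.1, -3.0, 0.8]}, {"travel": [15.8, -21.7, 2.2], "rot": [0.2, -3.0, 0.9]}, {"travel": [15.5, -22.0, 1.5], "rot": [0.2, -3.0, 0.8]}]
[{"travel": [15.2, -22.1, 0.7], "rot": [0.2, -3.0, 0.8]}, {"travel": [15.0, -22.4, 0.1], "rot": [0.1, -2.9, 0.8]}, {"travel": [14.6, -22.6, -0.7], "rot": [0.2, -3.0, 0.8]}, {"travel": [14.2, -22.8, -1.4], "rot": [0.2, -3.0, 0.8]}, {"travel": [13.9, -22.9, -2.0], "rot": [0.1, -3.0, 0.8]}]
```

Request:
jog_arm --commands '[{"travel":[16,-21,4.5],"rot":[0.2,-3,0.8],"claw":255},{"travel":[16,-21,4],"rot":[0.2,-3,0.8],"claw":255},{"travel":[16,-21.5,3],"rot":[0.1,-3,0.8],"claw":255},{"travel":[16,-22,2],"rot":[0.2,-3,0.8],"claw":255},{"travel":[15.5,-22,1.5],"rot":[0.2,-3,0.8],"claw":255}]'

```text
time: 5.8
tool_pos: [0.57, -0.1833, 0.2388]
tcp_rot: [3.083, 0.321, -0.409]
wrist_force: [-0.2, -1.0, -1.2]
width: 0.198
grip_force: 71.0
```

Request:
jog_arm --commands '[{"travel":[15,-22,0.5],"rot":[0.2,-3,0.8],"claw":255},{"travel":[15,-22.5,0],"rot":[0.1,-3,0.8],"claw":255},{"travel":[14.5,-22.5,-0.5],"rot":[0.2,-3,0.8],"claw":255},{"travel":[14,-23,-1.5],"rot":[0.2,-3,0.8],"claw":255},{"travel":[14,-23,-2],"rot":[0.1,-3,0.8],"claw":255}]'

```text
time: 6.3
tool_pos: [0.6182, -0.0596, 0.2169]
tcp_rot: [2.991, 0.204, -0.803]
wrist_force: [0.3, -0.7, -1.8]
width: 0.2
grip_force: 71.0
```

Request:
jog_arm --commands '[{"travel":[0,0,0],"rot":[0,0,0],"claw":255},{"travel":[0,0,0],"rot":[0,0,0],"claw":255},{"travel":[0,0,0],"rot":[0,0,0],"claw":255},{"travel":[0,0,0],"rot":[0,0,0],"claw":255},{"travel":[0,0,0],"rot":[0,0,0],"claw":255}]'

```text
time: 6.8
tool_pos: [0.6174, -0.0617, 0.2185]
tcp_rot: [2.993, 0.203, -0.798]
wrist_force: [0.6, -0.5, -1.5]
width: 0.2
grip_force: 71.0
```

Run:
```python
from w import *
W=look("wrist","w3");S=look("scene","s3");T=look("top","t3");s=monitor.read_state();R=Ro.from_rotvec(s["tcp_rot"]);p=s["tool_pos"]
B=blockrot();print(p,s["q"].round(3),(R.inv()*B).as_rotvec(degrees=True).round(2))
F=np.array([.5395,-.071,.088])
X=[p+R.apply([-.0039,0,z]) for z in (-.017,.067,.090)]+[F]
for c in (W,S,T): print(proj(c,X).round(1).tolist())
k=lambda im,c:cv2.resize(im[int(c[1])-36:int(c[1])+36,int(c[0])-48:int(c[0])+48],(400,300),interpolation=cv2.INTER_CUBIC)
o=np.zeros((600,800,3),np.uint8);o[:300,:400]=cv2.resize(W["color"],(400,300))
uS=proj(S,X)[2];uT=proj(T,X)[2];uW=proj(W,X)[3];print(uS.astype(int),uT.astype(int),uW.astype(int))
o[300:,:400]=k(S["color"],uS);o[300:,400:]=k(T["color"],uT)
o[:300,400:]=cv2.resize(W["color"][100:280,136:376],(400,300),interpolation=cv2.INTER_CUBIC)
cv2.imwrite("pics/c3.png",o)
```

```text
[ 0.61740417 -0.06129077  0.21821587] [-0.079  0.515  1.373 -0.11   1.764  1.364] [ 0.16 -0.09  0.03]
[[254.2, 285.3], [253.8, 217.3], [253.7, 206.5], [252.2, 184.3]]
[[193.6, 191.5], [194.7, 207.0], [195.0, 210.8], [196.3, 220.6]]
[[309.4, 135.5], [308.9, 157.1], [308.8, 162.6], [308.0, 176.6]]
[195 210] [308 162] [252 184]
```

View pics/c3.png

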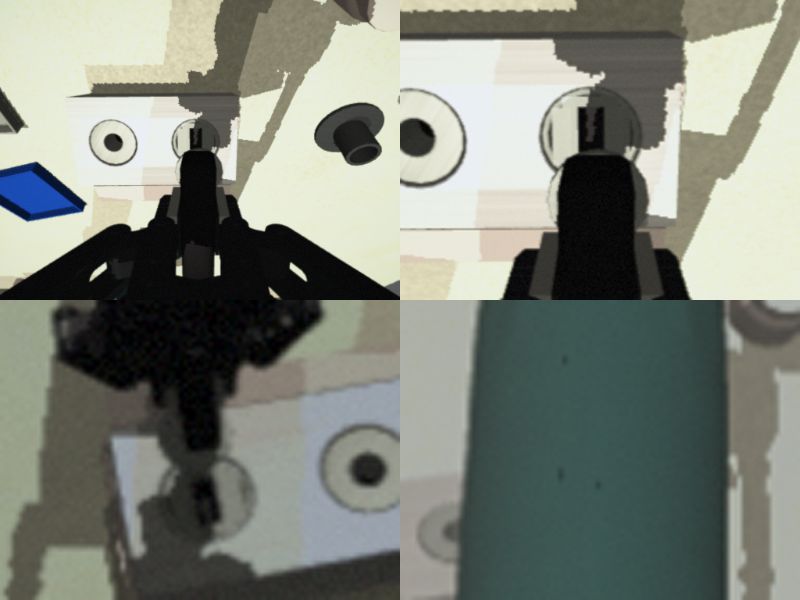

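The wrist view shows the slot at about (251,164–182), the vial hole at about (145,182), and the handle end covering the lower half of the plug. The slot lies about 1 px left and 2 px above the prediction, so I'll refine from the vial hole and the slot edges.

Run:
```python
from w import *
W=pickle.load(open("w3.pkl","rb"));s=monitor.read_state();R=Ro.from_rotvec(s["tcp_rot"]);p=s["tool_pos"]
g=cv2.cvtColor(W["color"],cv2.COLOR_BGR2GRAY)
m=(g[165:200,125:165]<60).astype(np.uint8);n_,l,st,ce=cv2.connectedComponentsWithStats(m);i=1+np.argmax(st[1:,4]);hole=ce[i]+[125,165];print("hole",hole,st[i])
for v in (166,170,175,180,185,190): print(v,g[v,236:268])
print(g[148:196,250])
print(g[182,105:185])
B=blockrot();n=-B.as_matrix()[:,2];yb=B.as_matrix()[:,1];F=np.array([.5395,-.071,.088])
def onface(px):
    C,d=rays(W,px);return C+d*(((F-C)@n)/(d@n))[:,None]
V=onface([hole])[0];print("V",V,"F from V",V+.1*yb)
P=onface([(250.3,181.9),(251.2,164.2)]);tip=p+R.apply([-.0039,0,.09])
print("F dir",P[0],"slot end->centre",P[1]-.017*B.as_matrix()[:,0])
for q in (V+.1*yb,P[0]): print("tip rel to F in tool mm",(R.inv().apply(q-tip)*1000).round(1))
```

```text
hole [144.74254743 181.82655827] [  9   7  22  21 369]
166 [214 215 210 208 209 195 143  43   6   5  12  30  53  53  55  51  52  42
  16   6   7  13  40  62  64  65  66  63  67  62  67  67]
170 [215 215 212 208 209 197 144  41   4   9   6  12  31  49  52  51  41  18
  13  11   8  12  40  62  66  65  65  66  63  66  64  65]
175 [214 215 211 207 208 196 144  44  10   9  12  29  49  50  48  43  22  17
   8   9  14  17  38  60  64  65  66  64  65  66  62  64]
180 [214 216 213 206 208 207 174  54   9   9  10  12  30  50  51  51  38  13
  10  11   6  15  36  60  64  64  65  65  65  63  64  65]
185 [213 214 210 206 206 205 176  53  11   7   8   9  15  13  16  10   8  12
   6  10   8  14  37  60  66  65  64  64  62  65  66  67]
190 [212 212 211 209 204 205 174  63  18  16  22  24  30  38  48  45  46  48
  49  49  45  46  47  49  52  57  59  60  59  63  65  65]
[228 229 228 201 108  84  84  80  62  56  63  64  62  64  64  62  56  54
  55  55  51  54  52  53  51  50  52  48  53  52  53  56  51  49  52  49
  46  16  11   8   9  21  48  51  58  16   3   6]
[236 236 236 236 236 236 235 234 204 137 105 154 197 205 208 212 217 218
 216 218 222 225 228 229 229 228 220 176 103  49  45  45  45  43  43  42
  41  44  44  47  46  47  49  46  48  48  46  46  42  36  36  75 156 211
 225 224 226 226 230 230 231 232 232 233 233 233 231 223 166  85 135 215
 236 239 238 238 238 238 238 238]
V [0.52814378 0.02952962 0.08672073] F from V [ 0.5415424  -0.0695687   0.08672073]
F dir [ 0.54126099 -0.06892889  0.08683224] slot end->centre [ 0.54133987 -0.06981915  0.08685598]
tip rel to F in tool mm [ 3.3 -2.4 62. ]
tip rel to F in tool mm [ 3.1 -3.1 62. ]
```

Run:
```python
from w import *
W=pickle.load(open("w3.pkl","rb"));s=monitor.read_state();R=Ro.from_rotvec(s["tcp_rot"]);p=s["tool_pos"]
g=cv2.cvtColor(W["color"],cv2.COLOR_BGR2GRAY)
t=np.linspace(0,2*np.pi,181)
for z in (.061,.067):
    q=proj(W,[p+R.apply([-.0039+.021*np.cos(a),.021*np.sin(a),z]) for a in t])
    print("rim z",z,"top",q[q[:,1].argmin()].round(1),"left",q[q[:,0].argmin()].round(1),"right",q[q[:,0].argmax()].round(1))
for v in (200,206,212,218): print(v,g[v,218:236],g[v,272:296])
for x in (240,246,254): print(x,g[178:198,x])
```

```text
rim z 0.061 top [253.8 190.7] left [222.7 219.6] right [284.9 219.5]
rim z 0.067 top [253.7 188.2] left [223.5 216.4] right [284.1 216.3]
200 [238 238 238 238 237 237 233 204 140  97  78 100 138 130 107 104  32   6] [  4  10  36  62  67 104 180 227 232 232 231 231 230 231 231 229 229 229
 228 228 228 231 237 237]
206 [237 238 237 237 237 237 237 236 222 153 142 195 212 187  98  18   6   7] [  1   5  11  34  63  64  64  64  65  90 168 225 233 232 233 232 233 232
 231 232 235 237 238 238]
212 [236 235 236 236 236 235 227 197 190 213 214 211 179  64   8   9   5  13] [  4   2   9  10  37  65  66  66  65  66  71 102 180 227 229 229 232 237
 237 237 237 238 238 237]
218 [222 222 223 222 222 211 191 198 213 213 209 183  97  24   7  10   9  10] [  6   8  10  11  20  45  65  66  66  65  66  70 106 176 223 230 235 236
 237 237 237 237 238 237]
240 [208 206 208 207 207 206 207 206 206 206 205 207 204 201 170  55  10   8
   4  10]
246 [ 9 11 10 10 15 13 12  8 11 12  9 12 22 43 43 15  5  7  3  4]
254 [13 12 10  9  6  6 13  6  9  7 12 35 49 60 59 18  7  5  5 10]
```

Request:
jog_arm --commands '[{"travel":[1.6,-1.4,12],"rot":[0.1,-0.1,0],"claw":255},{"travel":[1.6,-1.4,12],"rot":[0,0,0],"claw":255},{"travel":[0,0,12],"rot":[0,0,0],"claw":255},{"travel":[0,0,10],"rot":[0,0,0],"claw":255},{"travel":[0,0,5],"rot":[0,0,0],"claw":255}]'

```text
time: 7.45
tool_pos: [0.593, -0.061, 0.1701]
tcp_rot: [2.992, 0.204, -0.808]
wrist_force: [-0.4, 0.2, -2.2]
width: 0.198
grip_force: 70.9
```

Run:
```python
from w import *
W=look("wrist","w4");S=look("scene","s4");s=monitor.read_state();R=Ro.from_rotvec(s["tcp_rot"]);p=s["tool_pos"]
B=blockrot();F=np.array([.5414,-.0693,.0868]);tip=p+R.apply([-.0039,0,.09])
print((R.inv()*B).as_rotvec(degrees=True).round(2),(R.inv().apply(F-tip)*1000).round(1),s["wrist_force"].round(1))
print(proj(W,[F,tip]),proj(S,[F,tip]))
u=proj(S,[F])[0].astype(int)
o=np.zeros((300,800,3),np.uint8);o[:,:400]=cv2.resize(W["color"][100:280,136:376],(400,300),interpolation=cv2.INTER_CUBIC)
o[:,400:]=cv2.resize(S["color"][u[1]-36:u[1]+36,u[0]-48:u[0]+48],(400,300),interpolation=cv2.INTER_CUBIC)
cv2.imwrite("pics/c4.png",o)
```

```text
[0.05 0.2  0.09] [0.5 1.1 9.1] [ 1.5  0.1 -1.6]
[[255.68136993 202.58061345]
 [254.33756203 206.99804563]] [[197.03583387 221.34180781]
 [197.33658039 219.76650111]]
```

View pics/c4.png

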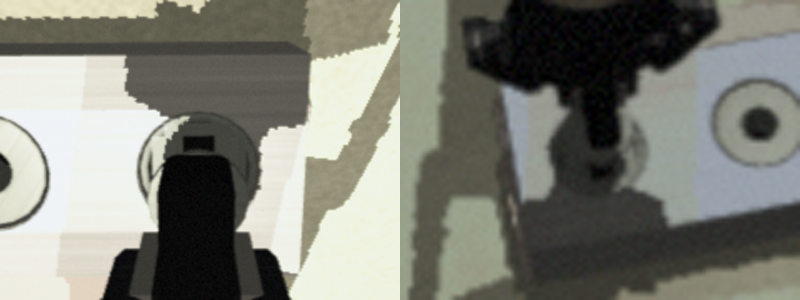

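The wrist crop shows the slot centred at about column 255, matching the predicted face at 255.7. The tip is about 1 mm off and 9 mm above the face, so I correct that and go in.

Request:
jog_arm --commands '[{"travel":[0.5,0.9,2],"rot":[0,0,0],"claw":255},{"travel":[0,0,3],"rot":[0,0.2,0],"claw":255},{"travel":[0,0,3],"rot":[0,0,0],"claw":255},{"travel":[0,0,3],"rot":[0,0,0],"claw":255},{"travel":[0,0,3],"rot":[0,0,0],"claw":255}]'

```text
time: 8.05
tool_pos: [0.5882, -0.0629, 0.1594]
tcp_rot: [2.995, 0.204, -0.798]
wrist_force: [0.8, 0.3, -2.0]
width: 0.198
grip_force: 71.0
```

Request:
jog_arm --commands '[{"travel":[0,0,0],"rot":[0,0,0],"claw":255},{"travel":[0,0,3],"rot":[0,0,0],"claw":255},{"travel":[0,0,2],"rot":[0,0,0],"claw":255},{"travel":[0,0,2],"rot":[0,0,0],"claw":255},{"travel":[0,0,0],"rot":[0,0,0],"claw":255}]'

```text
time: 8.55
tool_pos: [0.5845, -0.0633, 0.1531]
tcp_rot: [2.995, 0.204, -0.8]
wrist_force: [-0.2, 0.3, -2.0]
width: 0.196
grip_force: 71.0
```

```bash
cat > st.py <<'E'
from w import *
s=monitor.read_state();R=Ro.from_rotvec(s["tcp_rot"]);p=s["tool_pos"]
F=np.array([.5414,-.0693,.0868]);tip=p+R.apply([-.0039,0,.09])
print(s["time"],p.round(4),"rot err",(R.inv()*blockrot()).as_rotvec(degrees=True).round(2),"tip in plug (tool axes) mm",(blockrot().inv().apply(tip-F)*1000).round(1),"F tool",R.inv().apply(s["wrist_force"]).round(1),s["torque"].round(2),s["q"].round(2),s["grip_force"].round(1),s["width"])
E
python3 st.py
```

```text
Traceback (most recent call last):
  File "st.py", line 4, in <module>
    print(s["time"],p.round(4),"rot err",(R.inv()*blockrot()).as_rotvec(degrees=True).round(2),"tip in plug (tool axes) mm",(blockrot().inv().apply(tip-F)*1000).round(1),"F tool",R.inv().apply(s["wrist_force"]).round(1),s["torque"].round(2),s["q"].round(2),s["grip_force"].round(1),s["width"])
                                                                                                                                                                                                                                                                 ^^^^^^^^^^^^^^^^^^^^^
AttributeError: 'float' object has no attribute 'round'
```

```bash
sed -i 's/s\["grip_force"\].round(1)/s["grip_force"]/' st.py; python3 st.py
```

```text
8.55 [ 0.5845 -0.0633  0.1531] rot err [ 0.07 -0.1   0.08] tip in plug (tool axes) mm [ 0.8 -0.  10.9] F tool [ 0.9 -0.3  1.8] [ 0.06 -0.39 -0.06] [-0.09  0.5   1.51 -0.11  1.63  1.37] 70.96095085144043 0.19640077714985488
```

Request:
jog_arm --commands '[{"travel":[0,0,3],"rot":[0,0,0],"claw":255},{"travel":[0,0,3],"rot":[0,0,0],"claw":255},{"travel":[0,0,2],"rot":[0,0,0],"claw":255},{"travel":[0,0,1],"rot":[0,0,0],"claw":255},{"travel":[0,0,0],"rot":[0,0,0],"claw":255}]'

```text
time: 9.05
tool_pos: [0.5801, -0.064, 0.1454]
tcp_rot: [2.995, 0.204, -0.799]
wrist_force: [0.1, 0.2, -1.6]
width: 0.199
grip_force: 71.0
```

Request:
jog_arm --commands '[{"travel":[0,0,1],"rot":[0,0,0],"claw":255},{"travel":[0,0,0],"rot":[0,0,0],"claw":255},{"travel":[0,0,0.5],"rot":[0,0,0],"claw":255},{"travel":[0,0,0],"rot":[0,0,0],"claw":255},{"travel":[0,0,0],"rot":[0,0,0],"claw":255}]'

```text
time: 9.55
tool_pos: [0.5797, -0.0641, 0.1443]
tcp_rot: [2.995, 0.204, -0.798]
wrist_force: [0.6, -0.1, -1.0]
width: 0.198
grip_force: 71.0
```

```bash
python3 st.py
```

```text
9.55 [ 0.5797 -0.0641  0.1443] rot err [ 0.08 -0.14  0.08] tip in plug (tool axes) mm [ 1.   0.1 20.9] F tool [1.  0.2 0.5] [ 0.06 -0.47 -0.02] [-0.09  0.5   1.53 -0.11  1.62  1.37] 70.96119046211243 0.1976590852926522
```

Request:
jog_arm --commands '[{"travel":[0,0,1],"rot":[0,0,0],"claw":255},{"travel":[0,0,0],"rot":[0,0,0],"claw":255},{"travel":[0,0,1],"rot":[0,0,0],"claw":255},{"travel":[0,0,0],"rot":[0,0,0],"claw":255},{"travel":[0,0,0],"rot":[0,0,0],"claw":255}]'

```text
time: 10.05
tool_pos: [0.5787, -0.0642, 0.1426]
tcp_rot: [2.995, 0.204, -0.798]
wrist_force: [1.1, -0.1, -1.9]
width: 0.196
grip_force: 71.0
```

```bash
python3 st.py
```

```text
10.05 [ 0.5787 -0.0642  0.1426] rot err [ 0.08 -0.15  0.08] tip in plug (tool axes) mm [ 1.   0.  22.9] F tool [1.9 0.2 1.2] [-0.   -0.44 -0.01] [-0.09  0.5   1.54 -0.11  1.61  1.37] 71.021568775177 0.1956930862945869
```

Still no contact, so I push gently a bit further to feel the collar meet the face.

Request:
jog_arm --commands '[{"travel":[0,0,1],"rot":[0,0,0],"claw":255},{"travel":[0,0,0],"rot":[0,0,0],"claw":255},{"travel":[0,0,0],"rot":[0,0,0],"claw":255},{"travel":[0,0,0],"rot":[0,0,0],"claw":255},{"travel":[0,0,0],"rot":[0,0,0],"claw":255}]'

```text
time: 10.55
tool_pos: [0.5788, -0.0642, 0.1425]
tcp_rot: [2.995, 0.204, -0.796]
wrist_force: [3.6, 0.3, 5.6]
width: 0.2
grip_force: 72.2
```

Request:
jog_arm --commands '[{"travel":[0,0,1],"rot":[0,0,0],"claw":255},{"travel":[0,0,0],"rot":[0,0,0],"claw":255},{"travel":[0,0,0],"rot":[0,0,0],"claw":255},{"travel":[0,0,0],"rot":[0,0,0],"claw":255},{"travel":[0,0,0],"rot":[0,0,0],"claw":255}]'

```text
time: 11.05
tool_pos: [0.5788, -0.0643, 0.1424]
tcp_rot: [2.995, 0.204, -0.795]
wrist_force: [3.7, 1.0, 7.7]
width: 0.199
grip_force: 72.6
```

```bash
python3 st.py
```

```text
11.05 [ 0.5788 -0.0643  0.1424] rot err [ 0.1  -0.28  0.06] tip in plug (tool axes) mm [ 1.4  0.2 23. ] F tool [-0.5 -0.5 -8.6] [ 0.17  0.02 -0.11] [-0.09  0.5   1.54 -0.11  1.61  1.37] 72.62022972106934 0.19903244802812445
```

Run:
```python
from w import *
s=monitor.read_state();R=Ro.from_rotvec(s["tcp_rot"]);p=s["tool_pos"]
F=np.array([.5414,-.0693,.0868]);B=blockrot()
tip=F+B.apply([.0005,0,.0213]);R0=R
w=[]
for k in range(1,16): Rk=B*Ro.from_euler('z',-6*k,degrees=True); w.append((tcp_for_tip(tip,Rk),Rk,1))
plan(tcp_for_tip(tip,B),B,w)
```

```text
[{"travel": [-0.0, -0.4, 0.0], "rot": [0.0, 0.0, -6.0]}, {"travel": [-0.0, -0.4, -0.0], "rot": [-0.0, 0.0, -6.0]}, {"travel": [-0.1, -0.4, -0.0], "rot": [-0.0, -0.0, -6.0]}, {"travel": [0.0, -0.4, -0.0], "rot": [-0.0, -0.0, -6.0]}, {"travel": [0.0, -0.4, 0.0], "rot": [-0.0, 0.0, -6.0]}]
[{"travel": [-0.0, -0.4, 0.0], "rot": [0.0, 0.0, -6.0]}, {"travel": [-0.0, -0.5, 0.0], "rot": [0.0, 0.0, -6.0]}, {"travel": [-0.1, -0.4, 0.0], "rot": [0.0, 0.0, -6.0]}, {"travel": [0.0, -0.4, 0.0], "rot": [0.0, -0.0, -6.0]}, {"travel": [-0.0, -0.4, 0.0], "rot": [0.0, -0.0, -6.0]}]
[{"travel": [-0.0, -0.4, 0.0], "rot": [0.0, 0.0, -6.0]}, {"travel": [-0.1, -0.4, 0.0], "rot": [0.0, 0.0, -6.0]}, {"travel": [0.0, -0.4, 0.0], "rot": [-0.0, 0.0, -6.0]}, {"travel": [0.0, -0.4, 0.0], "rot": [0.0, -0.0, -6.0]}, {"travel": [-0.0, -0.4, 0.0], "rot": [0.0, -0.0, -6.0]}]
```

Request:
jog_arm --commands '[{"travel":[-0.5,0,-1.8],"rot":[0,0,0],"claw":255},{"travel":[0,0,-1.8],"rot":[0,0,0],"claw":255},{"travel":[0,0,0],"rot":[0,0,0],"claw":255},{"travel":[0,0,0],"rot":[0,0,0],"claw":255},{"travel":[0,0,0],"rot":[0,0,0],"claw":255}]'

```text
time: 11.55
tool_pos: [0.5784, -0.0641, 0.1435]
tcp_rot: [2.994, 0.204, -0.801]
wrist_force: [0.1, -0.6, -2.9]
width: 0.195
grip_force: 71.0
```

Request:
jog_arm --commands '[{"travel":[0,-0.4,0],"rot":[0,0,-6],"claw":255},{"travel":[0,-0.4,0],"rot":[0,0,-6],"claw":255},{"travel":[0,-0.4,0],"rot":[0,0,-6],"claw":255},{"travel":[0,-0.4,0],"rot":[0,0,-6],"claw":255},{"travel":[0,-0.4,0],"rot":[0,0,-6],"claw":255}]'

```text
time: 12.05
tool_pos: [0.5781, -0.0622, 0.144]
tcp_rot: [-2.781, -0.959, 0.771]
wrist_force: [-0.1, -0.0, -3.4]
width: 0.199
grip_force: 71.0
```

```bash
python3 st.py
```

```text
12.05 [ 0.5781 -0.0622  0.144 ] rot err [ 0.09 -0.08 30.33] tip in plug (tool axes) mm [ 0.5  0.  21.8] F tool [1.4 0.8 3. ] [ 0.11 -0.44  0.02] [-0.08  0.5   1.54 -0.11  1.62  0.85] 71.00980281829834 0.19920793057874567
```

Request:
jog_arm --commands '[{"travel":[0,-0.4,0],"rot":[0,0,-6],"claw":255},{"travel":[0,-0.4,0],"rot":[0,0,-6],"claw":255},{"travel":[0,-0.4,0],"rot":[0,0,-6],"claw":255},{"travel":[0,-0.4,0],"rot":[0,0,-6],"claw":255},{"travel":[0,-0.4,0],"rot":[0,0,-6],"claw":255}]'

```text
time: 12.55
tool_pos: [0.5767, -0.061, 0.1447]
tcp_rot: [-2.348, -1.585, 0.679]
wrist_force: [-0.9, 0.9, -2.4]
width: 0.2
grip_force: 71.0
```

Request:
jog_arm --commands '[{"travel":[0,-0.4,0],"rot":[0,0,-6],"claw":255},{"travel":[0,-0.4,0],"rot":[0,0,-6],"claw":255},{"travel":[0,-0.4,0],"rot":[0,0,-6],"claw":255},{"travel":[0,-0.4,0],"rot":[0,0,-6],"claw":255},{"travel":[0,-0.4,0],"rot":[0,0,-6],"claw":255}]'

```text
time: 13.05
tool_pos: [0.575, -0.0606, 0.1456]
tcp_rot: [-1.8, -2.073, 0.552]
wrist_force: [-0.2, 0.1, -2.0]
width: 0.198
grip_force: 71.0
```

Request:
jog_arm --commands '[{"travel":[0,0,0],"rot":[0,0,0],"claw":255},{"travel":[0,0,0],"rot":[0,0,0],"claw":255},{"travel":[0,0,0],"rot":[0,0,0],"claw":255},{"travel":[0,0,-1],"rot":[0,0,0],"claw":255},{"travel":[0,0,-2],"rot":[0,0,0],"claw":255}]'

```text
time: 13.55
tool_pos: [0.5767, -0.0604, 0.1485]
tcp_rot: [-1.806, -2.069, 0.553]
wrist_force: [0.9, 0.2, -2.3]
width: 0.199
grip_force: 71.0
```

```bash
python3 st.py
python3 - <<'E'
from w import *
S=look("scene","s5");u=(197,215)
W=look("wrist","w5")
o=np.zeros((300,800,3),np.uint8);o[:,:400]=cv2.resize(W["color"],(400,300))
o[:,400:]=cv2.resize(S["color"][u[1]-36:u[1]+36,u[0]-48:u[0]+48],(400,300),interpolation=cv2.INTER_CUBIC)
cv2.imwrite("pics/c5.png",o)
E
```

```text
13.55 [ 0.5767 -0.0604  0.1485] rot err [ 1.400e-01 -3.000e-02  9.005e+01] tip in plug (tool axes) mm [ 0.7 -0.1 18.5] F tool [0.1 2.  1.6] [ 0.07 -0.38 -0.01] [-0.08  0.49  1.54 -0.11  1.62 -0.19] 71.03182554244995 0.19920079825896972
```

View pics/c5.png

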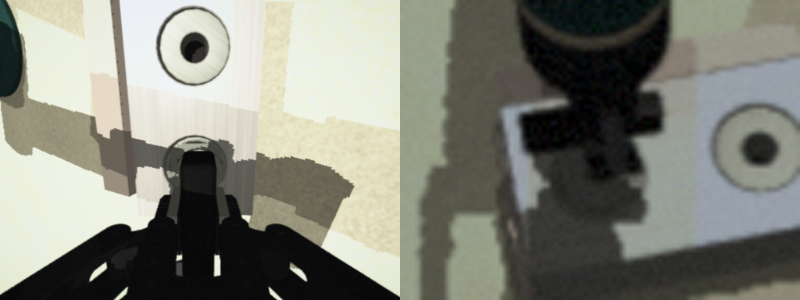

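The handle now lies across the slope, in the scene crop from (525,130) to (660,110). The insert still sits flush in its well. Drawing it out now.

Request:
jog_arm --commands '[{"travel":[0,0,-2],"rot":[0,0,0],"claw":255},{"travel":[0,0,-4],"rot":[0,0,0],"claw":255},{"travel":[0,0,-5],"rot":[0,0,0],"claw":255},{"travel":[0,0,-5],"rot":[0,0,0],"claw":255},{"travel":[0,0,-5],"rot":[0,0,0],"claw":255}]'

```text
time: 14.15
tool_pos: [0.5873, -0.0589, 0.1672]
tcp_rot: [-1.805, -2.07, 0.552]
wrist_force: [-1.0, -1.1, -4.9]
width: 0.197
grip_force: 70.4
```

```bash
python3 st.py
```

```text
14.15 [ 0.5873 -0.0589  0.1672] rot err [ 1.600e-01 -4.000e-02  9.008e+01] tip in plug (tool axes) mm [ 0.7 -0.1 -3.1] F tool [-0.9  1.4  4.8] [ 0.12 -0.54 -0.04] [-0.08  0.5   1.5  -0.11  1.66 -0.2 ] 70.42484879493713 0.19665764740637512
```

Request:
jog_arm --commands '[{"travel":[0,0,-7],"rot":[0,0,0],"claw":255},{"travel":[0,0,-9],"rot":[0,0,0],"claw":255},{"travel":[0,0,-9],"rot":[0,0,0],"claw":255},{"travel":[0,0,-9],"rot":[0,0,0],"claw":255},{"travel":[0,0,-9],"rot":[0,0,0],"claw":255}]'

```text
time: 14.65
tool_pos: [0.609, -0.0559, 0.205]
tcp_rot: [-1.806, -2.07, 0.552]
wrist_force: [-1.2, -0.0, -5.2]
width: 0.198
grip_force: 70.5
```

Request:
jog_arm --commands '[{"travel":[0,0,-9],"rot":[0,0,0],"claw":255},{"travel":[0,0,-9],"rot":[0,0,0],"claw":255},{"travel":[0,0,-9],"rot":[0,0,0],"claw":255},{"travel":[0,0,-9],"rot":[0,0,0],"claw":255},{"travel":[0,0,-9],"rot":[0,0,0],"claw":255}]'

```text
time: 15.15
tool_pos: [0.631, -0.0529, 0.2437]
tcp_rot: [-1.805, -2.07, 0.552]
wrist_force: [0.9, -0.3, -5.6]
width: 0.195
grip_force: 70.7
```

Request:
jog_arm --commands '[{"travel":[0,0,-5],"rot":[0,0,0],"claw":255},{"travel":[0,0,0],"rot":[0,0,0],"claw":255},{"travel":[0,0,0],"rot":[0,0,0],"claw":255},{"travel":[0,0,0],"rot":[0,0,0],"claw":255},{"travel":[0,0,0],"rot":[0,0,0],"claw":255}]'

```text
time: 15.65
tool_pos: [0.6326, -0.0526, 0.247]
tcp_rot: [-1.805, -2.069, 0.553]
wrist_force: [-0.2, -0.0, -5.4]
width: 0.2
grip_force: 70.8
```

```bash
python3 st.py
python3 - <<'E'
from w import *
S=look("scene","s6");W=look("wrist","w6")
u=(197,205)
o=np.zeros((300,800,3),np.uint8);o[:,:400]=cv2.resize(W["color"],(400,300))
o[:,400:]=cv2.resize(S["color"][u[1]-45:u[1]+45,u[0]-60:u[0]+60],(400,300),interpolation=cv2.INTER_CUBIC)
cv2.imwrite("pics/c6.png",o)
E
```

```text
15.65 [ 0.6326 -0.0526  0.247 ] rot err [ 1.100e-01 -1.000e-02  9.008e+01] tip in plug (tool axes) mm [  0.3  -0.3 -95. ] F tool [0.  2.5 4.8] [ 0.14 -0.87  0.01] [-0.07  0.53  1.3  -0.1   1.82 -0.2 ] 70.78051328659058 0.20009643586220466
```

View pics/c6.png

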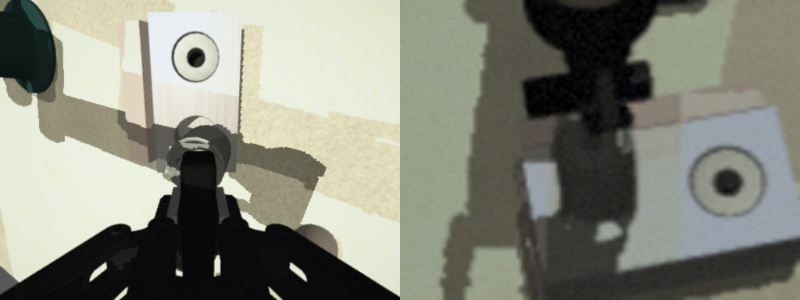

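The insert is out and hanging on the locked puller (wrist view at (198,150)). The vial insert is still in its well at (196,56). Now I turn it upright and carry it to the tray.

Run:
```python
from w import *
s=monitor.read_state();R=Ro.from_rotvec(s["tcp_rot"])
D=down(8)
plan(s["tool_pos"],R,[((.60,-.02,.30),D,10),((.59,.01,.30),D,2),((.525,.245,.30),D,9),((.5135,.279,.29),D,2),((.5135,.279,.28),D,2)])
```

```text
[{"travel": [3.7, -5.1, -3.2], "rot": [-3.0, -0.0, -0.0]}, {"travel": [3.7, -4.9, -3.4], "rot": [-3.0, -0.0, -0.0]}, {"travel": [3.6, -4.7, -3.7], "rot": [-3.0, -0.0, -0.1]}, {"travel": [3.7, -4.5, -4.0], "rot": [-3.0, -0.0, 0.0]}, {"travel": [3.7, -4.2, -4.1], "rot": [-3.0, -0.0, -0.0]}]
[{"travel": [3.7, -4.1, -4.4], "rot": [-2.9, -0.0, -0.0]}, {"travel": [3.7, -3.8, -4.6], "rot": [-3.0, -0.0, -0.0]}, {"travel": [3.6, -3.6, -4.8], "rot": [-3.0, -0.0, -0.1]}, {"travel": [3.7, -3.4, -5.0], "rot": [-3.0, -0.0, 0.0]}, {"travel": [3.7, -3.0, -5.1], "rot": [-3.0, -0.0, -0.0]}]
[{"travel": [15.6, -2.9, 0.0], "rot": [-0.0, -0.0, -0.0]}, {"travel": [15.5, -2.9, 0.0], "rot": [-0.0, -0.0, -0.0]}, {"travel": [26.9, -3.5, 0.0], "rot": [-0.0, -0.0, -0.0]}, {"travel": [26.8, -3.5, 0.0], "rot": [-0.0, -0.0, -0.0]}, {"travel": [26.9, -3.5, 0.1], "rot": [-0.0, -0.0, -0.0]}]
[{"travel": [26.9, -3.6, -0.0], "rot": [-0.0, -0.0, -0.0]}, {"travel": [26.8, -3.5, 0.0], "rot": [-0.0, -0.0, -0.0]}, {"travel": [26.9, -3.5, 0.0], "rot": [-0.0, -0.0, -0.0]}, {"travel": [26.8, -3.5, 0.0], "rot": [-0.0, -0.0, -0.0]}, {"travel": [26.9, -3.5, 0.1], "rot": [-0.0, -0.0, -0.0]}]
[{"travel": [26.9, -3.5, -0.0], "rot": [-0.0, -0.0, -0.0]}, {"travel": [17.6, -3.4, 5.0], "rot": [-0.0, -0.0, -0.0]}, {"travel": [17.6, -3.3, 5.0], "rot": [-0.0, -0.0, -0.0]}, {"travel": [0.0, -0.0, 5.0], "rot": [-0.0, -0.0, -0.0]}, {"travel": [0.0, -0.0, 5.0], "rot": [-0.0, -0.0, -0.0]}]
```

Request:
jog_arm --commands '[{"travel":[3.7,-5,-3],"rot":[-3,0,0],"claw":255},{"travel":[3.7,-5,-3.5],"rot":[-3,0,0],"claw":255},{"travel":[3.7,-4.7,-3.7],"rot":[-3,0,0],"claw":255},{"travel":[3.7,-4.5,-4],"rot":[-3,0,0],"claw":255},{"travel":[3.7,-4.2,-4],"rot":[-3,0,0],"claw":255}]'

```text
time: 16.25
tool_pos: [0.6159, -0.0361, 0.2739]
tcp_rot: [-1.944, -2.229, 0.29]
wrist_force: [-0.8, -0.2, -5.1]
width: 0.2
grip_force: 70.8
```

Request:
jog_arm --commands '[{"travel":[3.7,-4,-4.4],"rot":[-3,0,0],"claw":255},{"travel":[3.7,-3.8,-4.6],"rot":[-3,0,0],"claw":255},{"travel":[3.7,-3.6,-4.8],"rot":[-3,0,0],"claw":255},{"travel":[3.7,-3.4,-5],"rot":[-3,0,0],"claw":255},{"travel":[3.7,-3,-5],"rot":[-3,0,0],"claw":255}]'

```text
time: 16.75
tool_pos: [0.5988, -0.0197, 0.2999]
tcp_rot: [2.064, 2.367, 0.002]
wrist_force: [0.2, 0.5, -5.0]
width: 0.2
grip_force: 70.7
```

Request:
jog_arm --commands '[{"travel":[15,-3,0],"rot":[0,0,0],"claw":255},{"travel":[16,-3,0],"rot":[0,0,0],"claw":255},{"travel":[27,-3.5,0],"rot":[0,0,0],"claw":255},{"travel":[27,-3.5,0],"rot":[0,0,0],"claw":255},{"travel":[27,-3.5,0],"rot":[0,0,0],"claw":255}]'

```text
time: 17.25
tool_pos: [0.5675, 0.0911, 0.2988]
tcp_rot: [-2.064, -2.367, 0.002]
wrist_force: [-0.1, 0.4, -5.1]
width: 0.2
grip_force: 70.7
```

Request:
jog_arm --commands '[{"travel":[27,-3.5,0],"rot":[0,0,0],"claw":255},{"travel":[27,-3.5,0],"rot":[0,0,0],"claw":255},{"travel":[27,-3.5,0],"rot":[0,0,0],"claw":255},{"travel":[27,-3.5,0],"rot":[0,0,0],"claw":255},{"travel":[27,-3.5,0],"rot":[0,0,0],"claw":255}]'

```text
time: 17.75
tool_pos: [0.5315, 0.2226, 0.2987]
tcp_rot: [-2.064, -2.369, 0.002]
wrist_force: [0.8, -0.1, -5.5]
width: 0.195
grip_force: 70.6
```

Request:
jog_arm --commands '[{"travel":[27,-3.5,0],"rot":[0,0,0],"claw":255},{"travel":[17,-3.5,5],"rot":[0,0,0],"claw":255},{"travel":[10,-3,5],"rot":[0,0,0],"claw":255},{"travel":[6,0,0],"rot":[0,0,0],"claw":255},{"travel":[0,0,0],"rot":[0,0,0],"claw":255}]'

```text
time: 18.25
tool_pos: [0.5146, 0.2786, 0.2889]
tcp_rot: [2.063, 2.367, -0.0]
wrist_force: [-0.5, 0.1, -5.4]
width: 0.198
grip_force: 70.6
```

```bash
cat > tr.py <<'E'
from w import *
s=monitor.read_state();R=Ro.from_rotvec(s["tcp_rot"]);D=down(8)
print(s["time"],s["tool_pos"].round(4),"rot err",(R.inv()*D).as_rotvec(degrees=True).round(2),"to go, tool mm",(R.inv().apply(np.array([.5135,.279,.136])-s["tool_pos"])*1000).round(1),s["wrist_force"].round(1),s["grip_force"],s["q"].round(2))
E
python3 tr.py
python3 - <<'E'
from w import *
S=look("scene","s7");W=look("wrist","w7")
o=np.zeros((400,800,3),np.uint8);o[:300,:400]=cv2.resize(W["color"],(400,300))
o[:,400:]=cv2.resize(S["color"][120:270,240:390],(400,400),interpolation=cv2.INTER_CUBIC)
cv2.imwrite("pics/c7.png",o)
E
```

```text
18.25 [0.5146 0.2786 0.2889] rot err [ 0.05  0.07 -0.15] to go, tool mm [  0.8  -1.2 152.9] [-0.5  0.1 -5.4] 70.55441737174988 [ 0.45  0.06  1.73 -0.    1.35  0.32]
```

View pics/c7.png

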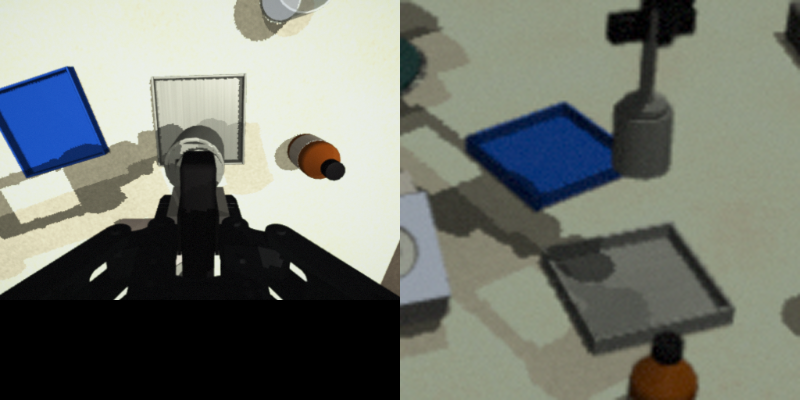

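The insert hangs upright above the grey tray: tray corners in the wrist view run from (150,78) to (245,163), and the amber bottle at (318,155) is clear. Lowering now.

Request:
jog_arm --commands '[{"travel":[0.8,-1.2,20],"rot":[0,0,0],"claw":255},{"travel":[0,0,35],"rot":[0,0,0],"claw":255},{"travel":[0,0,35],"rot":[0,0,0],"claw":255},{"travel":[0,0,25],"rot":[0,0,0],"claw":255},{"travel":[0,0,10],"rot":[0,0,0],"claw":255}]'

```text
time: 18.85
tool_pos: [0.5125, 0.2769, 0.1615]
tcp_rot: [2.067, 2.366, -0.006]
wrist_force: [-0.4, -1.1, -6.4]
width: 0.199
grip_force: 70.5
```

Request:
jog_arm --commands '[{"travel":[0,0,8],"rot":[0,0,0],"claw":255},{"travel":[0,0,5],"rot":[0,0,0],"claw":255},{"travel":[0,0,3],"rot":[0,0,0],"claw":255},{"travel":[0,0,3],"rot":[0,0,0],"claw":255},{"travel":[0,0,3],"rot":[0,0,0],"claw":255}]'

```text
time: 19.35
tool_pos: [0.5147, 0.2794, 0.1436]
tcp_rot: [2.063, 2.366, 0.005]
wrist_force: [0.9, -0.6, -4.4]
width: 0.198
grip_force: 70.6
```

Request:
jog_arm --commands '[{"travel":[0,0,3],"rot":[0,0,0],"claw":255},{"travel":[0,0,1.5],"rot":[0,0,0],"claw":255},{"travel":[0,0,1.5],"rot":[0,0,0],"claw":255},{"travel":[0,0,0],"rot":[0,0,0],"claw":255},{"travel":[0,0,0],"rot":[0,0,0],"claw":255}]'

```text
time: 19.85
tool_pos: [0.5142, 0.2791, 0.1369]
tcp_rot: [2.064, 2.366, 0.003]
wrist_force: [-0.1, 0.0, -4.5]
width: 0.205
grip_force: 70.7
```

```bash
python3 tr.py
```

```text
19.85 [0.5142 0.2791 0.1369] rot err [ 0.15  0.02 -0.19] to go, tool mm [-0.  -0.7  0.9] [-0.1  0.  -4.5] 70.72391152381897 [ 0.46  0.17  1.9  -0.    1.07  0.32]
```

Request:
jog_arm --commands '[{"travel":[0,0,1],"rot":[0,0,0],"claw":255},{"travel":[0,0,1],"rot":[0,0,0],"claw":255},{"travel":[0,0,1],"rot":[0,0,0],"claw":255},{"travel":[0,0,0],"rot":[0,0,0],"claw":255},{"travel":[0,0,0],"rot":[0,0,0],"claw":255}]'

```text
time: 20.35
tool_pos: [0.5141, 0.2791, 0.1339]
tcp_rot: [2.064, 2.366, 0.003]
wrist_force: [-0.0, 0.2, -1.6]
width: 0.199
grip_force: 71.2
```

Request:
jog_arm --commands '[{"travel":[0,0,1],"rot":[0,0,0],"claw":255},{"travel":[0,0,0],"rot":[0,0,0],"claw":255},{"travel":[0,0,1],"rot":[0,0,0],"claw":255},{"travel":[0,0,0],"rot":[0,0,0],"claw":255},{"travel":[0,0,0],"rot":[0,0,0],"claw":255}]'

```text
time: 20.85
tool_pos: [0.514, 0.279, 0.1316]
tcp_rot: [2.064, 2.366, 0.002]
wrist_force: [0.2, 0.8, -1.7]
width: 0.203
grip_force: 71.2
```

Request:
jog_arm --commands '[{"travel":[0,0,1],"rot":[0,0,0],"claw":255},{"travel":[0,0,0],"rot":[0,0,0],"claw":255},{"travel":[0,0,0],"rot":[0,0,0],"claw":255},{"travel":[0,0,0],"rot":[0,0,0],"claw":255},{"travel":[0,0,0],"rot":[0,0,0],"claw":255}]'

```text
time: 21.35
tool_pos: [0.5143, 0.2791, 0.1311]
tcp_rot: [2.064, 2.366, 0.003]
wrist_force: [-0.3, -0.0, 0.8]
width: 0.195
grip_force: 71.3
```

The insert's weight came off at 0.134 m and the collar meets the face at 0.131 m. Releasing.

Request:
jog_arm --commands '[{"travel":[0,0,0],"rot":[0,0,0],"claw":215},{"travel":[0,0,0],"rot":[0,0,0],"claw":200},{"travel":[0,0,0],"rot":[0,0,0],"claw":180},{"travel":[0,0,0],"rot":[0,0,0],"claw":120},{"travel":[0,0,0],"rot":[0,0,0],"claw":60}]'

```text
time: 21.85
tool_pos: [0.514, 0.279, 0.1305]
tcp_rot: [2.064, 2.366, 0.002]
wrist_force: [-0.3, -0.4, 1.2]
width: 0.627
grip_force: 0.0
```

Request:
jog_arm --commands '[{"travel":[0,0,0],"rot":[0,0,0],"claw":40},{"travel":[0,0,0],"rot":[0,0,0],"claw":40},{"travel":[0,0,-10],"rot":[0,0,0],"claw":40},{"travel":[0,0,-20],"rot":[0,0,0],"claw":40},{"travel":[0,0,-30],"rot":[0,0,0],"claw":40}]'

```text
time: 22.35
tool_pos: [0.5126, 0.2784, 0.1899]
tcp_rot: [2.065, 2.367, -0.003]
wrist_force: [0.7, 0.6, 0.7]
width: 0.838
grip_force: 0.0
```

Request:
jog_arm --commands '[{"travel":[0,0,-40],"rot":[0,0,0],"claw":40},{"travel":[0,0,-40],"rot":[0,0,0],"claw":40},{"travel":[0,0,0],"rot":[0,0,0],"claw":40},{"travel":[0,0,0],"rot":[0,0,0],"claw":40},{"travel":[0,0,0],"rot":[0,0,0],"claw":40}]'

```text
time: 22.85
tool_pos: [0.5131, 0.2787, 0.2699]
tcp_rot: [2.064, 2.367, 0.0]
wrist_force: [0.1, 0.1, -0.3]
width: 0.842
grip_force: 0.0
```

```bash
python3 - <<'E'
from w import *
S=look("scene","s8");W=look("wrist","w8")
o=np.zeros((400,800,3),np.uint8);o[:300,:400]=cv2.resize(W["color"],(400,300))
o[:,400:]=cv2.resize(S["color"][120:270,240:390],(400,400),interpolation=cv2.INTER_CUBIC)
cv2.imwrite("pics/c8.png",o)
E
python3 tr.py
```

```text
22.95 [0.5127 0.2786 0.2688] rot err [-0.05  0.08 -0.19] to go, tool mm [  0.5   1.  132.8] [-0.3 -0.2  1.1] 0.0 [ 0.46  0.07  1.76 -0.    1.31  0.32]
```

View pics/c8.png

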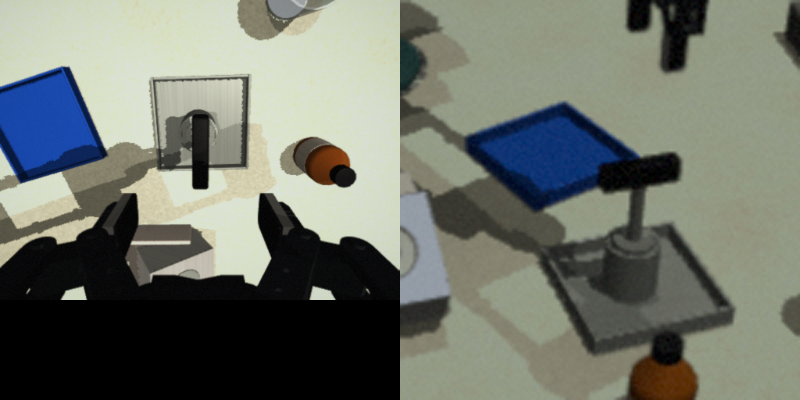

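The insert stands upright in the grey tray (scene crop at (632,270)), with the puller upright in it and the gripper well clear above.

```bash
python3 -c "
from workcell import workorder
print(workorder.finish_job())"
```

```text
the job is handed in; nothing more can be done
None
```

I drew the slotted insert out with the locked puller and stood it upright in the steel tray. The gripper is clear of it and the job is handed in at about 23 s on the robot's clock. The hand-in returned no verdict, so the result rests on my last camera look.

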